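# Hook and close the gearbox hatch cover

### The job

Put the loose blue cover back on the sloping hatch of the lathe gearbox: tip it so that its bare-steel lower lip goes in under the yellow ledge, then swing its top edge down until the cover lies fully shut and flush in its frame. Then slide the red-gripped bolt fully home over the cover's top edge to lock it, and let go; leave the green tray, the aluminium blank, the oil bottle and the brush where they are.

Things in the scene. Friction and masses are not known exactly. Their poses are not given: they have to be found in the camera images.
- hatch: Sloping hatch frame on a grey gearbox fixed to the bench; rises away from the robot at 20 degrees. Origin: mid-width, 70 mm above the bench, at the inner face of its low end wall, level with the rims that carry the cover. x up the slope, y across, z out of the hatch. Low end wall x -14 to 0, side cheeks at y +-59 to +-75 with top z 6 (mm, this frame). Open gear pocket inside.
- hatch_ledge (a point): Middle of the yellow ledge's free edge, underside: hatch (14, 0, 9) mm. The ledge runs across the low end, x -14 to 14, z 9 to 15. Under it and up to x 45 is only the open pocket (floor z -45; gears below z -20). The cover cannot go under it lying flat, but does tipped 15 to 25 degrees to the hatch, top edge up.
- hatch_stop (a point): Middle of the stop wall at the top end: hatch (156, 0, 6) mm, its top; a flat deck follows to x 216, with bolt guides at y +-19 to +-25, top z 15. Rims (top z 0) carry the cover's sides from x 45 to 156 (45 mm or more from mid-width) and its top end from x 140. The shut cover has 6 mm play along x, 4 mm each side.
- cover: Loose cover, about 0.35 kg, flat on the bench: plate 150 x 110 x 6 mm, blue, its -x end a bare steel lip 80 wide, 16 long (within the 150). Black grip fin on top: x -30 to 30, y -7 to 7, z 6 to 42 mm. Origin: centre of the underside; x from lip to top edge, z out of the finned face. Shut, its axes match the hatch's, origin at hatch x 75 to 81 mm, y 0, z 0.
- cover_lip (a point): Middle of the end of the cover's lip, on the underside: (-75, 0, 0) mm in the cover's frame.
- cover_top (a point): Middle of the cover's top edge, on the underside: (75, 0, 0) mm in the cover's frame.
- bolt (a joint): Flat steel slide bolt on the deck, 35 mm wide, in m: starts near 0 (drawn back, tip at hatch x 164 mm), grows as it slides down the slope (hatch -x) over the cover's top edge; 0.028 = fully home at its end stop. About 2 N friction; stays where left. Its underside is 2.5 mm above the shut cover.
- bolt_fin (a point): Top centre of the bolt's red grip fin. The fin is 12 mm thick along hatch x, 40 mm wide along hatch y, and goes 29 mm down from this point (square to the slope), to 7 mm above the deck. At joint 0 this point is at hatch (200, 0, 42) mm; it moves to x 172 when home.
- tray: Bystander: green two-compartment tray 130 x 110 x 35 mm with turned parts in it; origin underside centre. It lies to the one side of the gearbox, the cover to the other.
- blank: Bystander: aluminium disc, diameter 84, 28 mm high; origin underside centre.
- oiler: Bystander: yellow bottle with red cap, diameter 60, 150 mm high; origin underside centre.
- brush: Bystander: hand brush, 200 mm long, lying behind the gearbox; origin on its underside, at mid-length.
There are look-alikes about, which are no part of the job. Of the things like the cover, leave any that is orange; of the rest the smaller one is meant.

How it is judged:
By the outcome, as a careful person would: the job done as asked, in the order asked, and still so for the second after the job is handed in, with the robot touching nothing.
It also fails if it takes over 51 s, if anything falls off the work surface, if the arm or the gripper's body presses on something with over 40 N, if the wrist force passes 120 N, or if a joint passes its speed limit or range.

### The arm

A 6-joint arm with a two-finger parallel gripper is mounted at the origin on the work surface. World frame = base frame: x ahead of the robot, y to its left, z up, the work surface at z = 0. Lengths are in m, angles in rad, forces in N, time in s.
With the tool pointing down it reaches from about 0.275 to 0.825 m from the base axis. Payload 4.9 kg.
Tool frame: the origin (TCP) lies midway between the tips of the shut fingers; the grasp point (between the pads) lies 19 mm behind it (grip_point_offset is the distance from the TCP to the grasp point, in m); z points along the fingers, x is the direction in which the jaws open and shut, and the axes are right-handed (so a half turn about z gives the same grasp; the last joint's range is limited). The gripper opens to 85 mm and grips with 20 to 120 N. Pads are 22 mm wide; open, the fingers measure 114 mm over their backs; the gripper's body (76 mm by 85 mm) begins 54 mm behind the grasp point. The pads swing forward as they close: fully open they stand 13 mm farther back than shut.
Start: joints at [1.033, 0.326, -0.193, 1.052, 0, 1.437], TCP at [0.216, 0.506, 0.231] pointing down, gripper open.
Joint ranges: [-2.65, 2.65], [-0.97, 1.79], [-1.3, 1.35], [-1.93, 2.1], [-1.47, 1.37], [-3.14, 3.14]. Speed limits (rad/s): [2.57, 2.57, 3.14, 3.14, 3.14, 3.14].

### API

Orientations are given as a rotation vector (axis times angle).
In Python, from cell import * gives the robot as it stands. Calls block until the motion is done:
- movep(position, orientation): joint-space move of the TCP to a pose.
- move_l(position, velocity=0.15, rot=None, until_force=None): straight line of the TCP; rot=None keeps the orientation; velocity is the mean speed in m/s. With until_force (N) it stops when the force on the tool has changed by that much, and returns True; else False.
- set_joints(angles): joint-space move.
- let_go() and grab(newtons=None): open the fingers fully, or close them until they stop; newtons is the grip in N (None keeps the last).
- sleep(seconds).
- ik(position, orientation): joint angles nearest the present ones, or None.
- get_state(): the state.
- grab_frame(name): name is "side" or "top"; returns a dict with "img" (420x560x3 uint8, red, green, blue), "fx", "fy", "cx", "cy" (pixels), "cam_to_world" (4x4, takes a point from camera to world coordinates). Camera axes: x right, y down, z forward; pixel columns grow to the right and rows downward; lengths in m; the calibration is good to about 2 mm. A picture is of the moment at which its call begins. There is no depth.
A pose or a line that the arm cannot do raises MotionError and nothing moves.
- sign_off(): hands the job in, once; it reports no verdict.
Trained networks look in the newest picture that a camera, given by its name, has taken for a name from the list of things; names that differ only in an ending like _2 or _b are one class to them, and where a whole thing is asked for, a point or a joint stands for the part that bears it (a point fixed in the world has none). Each returns a list of dicts, best first, with "score" (0 to 1); they miss things now and then, are a little off and sometimes report something else, mostly with a low value. They report only what shows in the picture. A call takes as long as a camera call. They do not tell look-alikes from the thing itself.
- spot_in(camera, name): "centre" ([column, row] in pixels, amid what is visible of it).
- silhouettes(camera, name): "mask" (420x560 bool, what is visible of it) and "centre" ([column, row] in pixels, amid what is visible of it).
- tip_of(camera, name): "centre" ([column, row] in pixels: a listed point, or the origin of a listed thing).
The state is a dict: "clock": time; "q": joint angles; "joint_velocities": joint speeds; "tau": joint torques, N m; "position": TCP position; "eef_rot": TCP orientation; "contact_force": force on the tool from outside, world axes, zero at the start; "wrist_torque": the same for the moment, N m; "finger_gap": opening from 0.0 (shut) to 1.0 (fully open).
Only numpy, scipy, OpenCV 4.12 (cv2) and the standard library are available. Lean on these libraries where they do the work, as an engineer would, in place of code of your own. Each camera call takes 0.05 s, during which the arm holds its last target.

## Working session

There is one attempt and no reset: what is moved stays moved. The work goes in short steps, each a Python script; the robot and the scene stay as the last script left them, time stands still between calls to the robot, and variables do not carry over. Pictures are saved under pics/ and viewed, and the job is handed in when it is done.

```bash
ls; mkdir -p pics
python3 - <<'E'
from cell import *
import cv2,numpy as np
for c in ("side","top"):
    f=grab_frame(c)
    cv2.imwrite(f"pics/{c}0.png",f["img"][:,:,::-1])
    print(c,f["fx"],f["fy"],f["cx"],f["cy"],np.round(f["cam_to_world"],4).tolist())
    for n in ["cover","hatch","hatch_ledge","hatch_stop","cover_lip","cover_top","bolt_fin","bolt","tray"]:
        print(n,[(np.round(d["centre"]).tolist(),round(d["score"],2)) for d in tip_of(c,n)])
print(get_state())
E
```

```text
pics
side 433.2089927330221 433.2089927330221 283.5232458341765 208.89437959414062 [[0.9217, -0.2266, 0.315, 0.1472], [-0.3877, -0.5713, 0.7234, -1.0738], [0.0161, -0.7888, -0.6144, 0.9289], [0.0, 0.0, 0.0, 1.0]]
cover [([336.0, 347.0], 0.61), ([294.0, 280.0], 0.57), ([217.0, 300.0], 0.56)]
hatch [([232.0, 209.0], 0.74), ([284.0, 171.0], 0.64), ([221.0, 171.0], 0.5), ([320.0, 283.0], 0.25)]
hatch_ledge [([242.0, 202.0], 0.79)]
hatch_stop [([273.0, 182.0], 0.83)]
cover_lip [([225.0, 176.0], 0.74), ([269.0, 277.0], 0.57), ([356.0, 322.0], 0.56)]
cover_top [([308.0, 374.0], 0.94), ([319.0, 282.0], 0.9), ([240.0, 286.0], 0.56)]
bolt_fin [([284.0, 172.0], 0.62), ([350.0, 252.0], 0.44)]Traceback (most recent call last):
  File "<stdin>", line 8, in <module>
ValueError: it knows: blank, bolt_fin, brush, cover, cover_lip, cover_top, hatch, hatch_ledge, hatch_stop, oiler, tray
```

Run:
```python
from cell import *
import cv2,numpy as np
for c in ("top",):
    f=grab_frame(c)
    cv2.imwrite(f"pics/{c}0.png",f["img"][:,:,::-1])
    print(c,f["fx"],f["fy"],f["cx"],f["cy"],np.round(f["cam_to_world"],4).tolist())
    for n in ["cover","hatch","hatch_ledge","hatch_stop","cover_lip","cover_top","bolt_fin","tray","blank","oiler","brush"]:
        print(n,[(np.round(d["centre"]).tolist(),round(d["score"],2)) for d in tip_of(c,n)])
print(get_state())
```

```text
top 532.6083366461753 532.6083366461753 275.8323685858533 209.65808061320598 [[-0.0193, -0.9918, 0.1264, 0.3449], [-0.9998, 0.0198, 0.0032, -0.1041], [-0.0057, -0.1264, -0.992, 1.5083], [0.0, 0.0, 0.0, 1.0]]
cover [([434.0, 211.0], 0.87), ([350.0, 215.0], 0.73), ([340.0, 291.0], 0.67)]
hatch [([241.0, 246.0], 0.72)]
hatch_ledge [([241.0, 237.0], 0.94)]
hatch_stop [([238.0, 187.0], 0.66), ([337.0, 236.0], 0.58)]
cover_lip [([349.0, 324.0], 0.97), ([416.0, 177.0], 0.96), ([338.0, 236.0], 0.76), ([243.0, 242.0], 0.31)]
cover_top [([359.0, 189.0], 0.94), ([334.0, 269.0], 0.73), ([450.0, 242.0], 0.56)]
bolt_fin [([237.0, 172.0], 0.48)]
tray [([134.0, 226.0], 0.79), ([138.0, 148.0], 0.42)]
blank [([329.0, 142.0], 0.97)]
oiler [([138.0, 147.0], 0.57)]
brush [([245.0, 140.0], 0.93), ([240.0, 236.0], 0.63)]
{'clock': 1.0, 'q': array([ 1.03279784e+00,  3.26164601e-01, -1.92589199e-01,  1.05202592e+00,
       -1.19371735e-06,  1.43661561e+00]), 'joint_velocities': array([-0.00076351, -0.00236685,  0.00066924, -0.00114982,  0.00093021,
        0.00050423]), 'tau': array([-4.77979829e-04, -4.43339181e+01,  2.62759334e+01,  1.16688938e-03,
        1.53243891e-04, -1.03842503e-06]), 'position': array([0.21610009, 0.50578325, 0.23130424]), 'eef_rot': array([-2.62179643e+00, -1.73082330e+00, -2.43068400e-05]), 'contact_force': array([-0.21574154, -0.244789  ,  0.40580552]), 'wrist_torque': array([-0.00775673, -0.06167006,  0.01788629]), 'finger_gap': 0.9997620627653795}
```

View pics/side0.png

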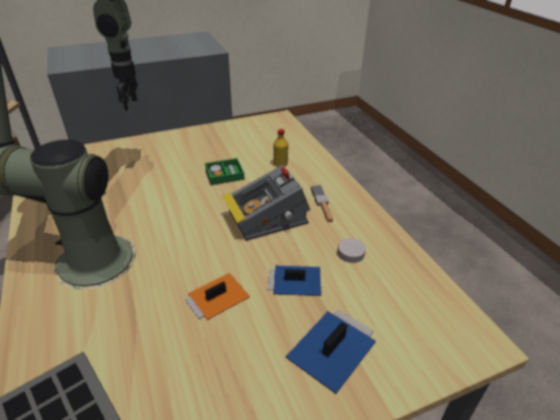

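View pics/top0.png

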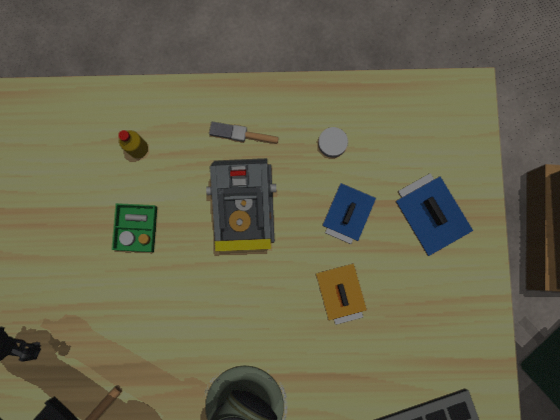

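The right cover is the smaller blue one: top view (349,212), with its steel lip toward the robot at (338,238). In the side view it is at (297,280), lip to the left. The gearbox is at top (241,205) with the yellow ledge nearest the robot and the red bolt fin at (238,173). Next I'll localise both.

```bash
cat > h.py <<'E'
from cell import *
import cv2,numpy as np
from scipy.spatial.transform import Rotation as R
from scipy.optimize import least_squares,minimize
def proj(f,P):
    P=np.atleast_2d(P); T=np.linalg.inv(f["cam_to_world"]); c=P@T[:3,:3].T+T[:3,3]
    return np.c_[f["fx"]*c[:,0]/c[:,2]+f["cx"],f["fy"]*c[:,1]/c[:,2]+f["cy"]]
def atz(f,uv,z):
    T=f["cam_to_world"]; d=T[:3,:3]@np.array([(uv[0]-f["cx"])/f["fx"],(uv[1]-f["cy"])/f["fy"],1])
    return T[:3,3]+d*(z-T[2,3])/d[2]
def Rhatch(yaw): return R.from_euler('z',yaw)*R.from_euler('y',-np.radians(20))
def box(x0,x1,y0,y1,z0,z1): return np.array([[x,y,z] for x in(x0,x1) for y in(y0,y1) for z in (z0,z1)])/1000.
def hull(f,parts,Rm,t,s=8):
    m=np.zeros((420*s,560*s),np.uint8)
    for b in parts:
        p=proj(f,Rm.apply(b)+t); h=cv2.convexHull(((p+.5)*s-.5).astype(np.float32).round().astype(np.int32)); cv2.fillConvexPoly(m,h,255)
    return cv2.resize(m,(560,420),interpolation=cv2.INTER_AREA)/255.
COVER=[box(-75,75,-55,55,0,6),box(-30,30,-7,7,6,42)]
COVER2=[box(-59,75,-55,55,0,6),box(-75,-50,-40,40,0,6),box(-30,30,-7,7,6,42)]
E
python3 - <<'E'
from h import *
import pickle
D={}
for c in("side","top"):
    f=grab_frame(c); D[c]=dict(f=f)
    for n in ["cover","hatch","bolt_fin"]:
        D[c][n]=silhouettes(c,n)
        print(c,n,[(np.round(d["centre"],1).tolist(),round(d["score"],2),int(d["mask"].sum())) for d in D[c][n]])
    for n in ["cover_lip","cover_top","cover","hatch_ledge","hatch_stop","bolt_fin","hatch"]: D[c]["t_"+n]=tip_of(c,n)
pickle.dump(D,open("d.pkl","wb"))
zs=dict(cover_lip=0,cover_top=0,cover=0,hatch_ledge=.0833,hatch_stop=.129,bolt_fin=.1779,hatch=.07)
for c in D:
    for n in zs: print(c,n,[(np.round(atz(D[c]["f"],d["centre"],zs[n])[:2],4).tolist(),round(d["score"],2)) for d in D[c]["t_"+n]])
E
```

```text
side cover [([296.3, 282.2], 0.72, 1509), ([217.0, 299.1], 0.69, 1653), ([334.5, 348.7], 0.6, 4141), ([266.5, 198.2], 0.5, 3036)]
side hatch []
side bolt_fin [([286.1, 175.4], 0.62, 116)]
top cover [([348.5, 213.5], 0.79, 1950), ([437.1, 211.4], 0.75, 3741)]
top hatch [([239.6, 206.6], 0.68, 4984)]
top bolt_fin [([235.3, 177.2], 0.53, 266)]
side cover_lip [([0.2198, -0.2757], 0.71), ([0.6108, -0.489], 0.68), ([0.4655, -0.2672], 0.56)]
side cover_top [([0.4395, -0.5821], 0.94), ([0.5901, -0.3317], 0.81), ([0.3612, -0.261], 0.79), ([0.7526, -0.014], 0.7)]
side cover [([0.3025, -0.2702], 0.98), ([0.5235, -0.2965], 0.91), ([0.5282, -0.5429], 0.8)]
side hatch_ledge [([0.4484, 0.0013], 0.71)]
side hatch_stop [([0.5863, 0.0034], 0.94)]
side bolt_fin [([0.6109, -0.0162], 0.57)]
side hatch [([0.4343, 0.0056], 0.89), ([0.676, -0.331], 0.51)]
top cover_lip [([0.456, -0.279], 0.91), ([0.6141, -0.5031], 0.72), ([0.2168, -0.291], 0.72)]
top cover_top [([0.5838, -0.3326], 0.92), ([0.4373, -0.5978], 0.9), ([0.5014, 0.2991], 0.6)]
top cover [([0.5277, -0.551], 0.95), ([0.3031, -0.2731], 0.83), ([0.5169, -0.3053], 0.76)]
top hatch_ledge [([0.4542, 0.0034], 0.74), ([0.7091, -0.2467], 0.41)]
top hatch_stop [([0.5787, -0.0011], 0.59), ([0.7118, -0.0248], 0.55)]
top bolt_fin [([0.5748, -0.0046], 0.73), ([0.6045, -0.013], 0.51)]
top hatch [([0.4412, -0.0076], 0.82)]
```

Run:
```python
from h import *
import pickle
D=pickle.load(open("d.pkl","rb"))
obs=[]
for c,cen in(("side",(296,282)),("top",(348,213))):
    f=D[c]["f"]; hsv=cv2.cvtColor(f["img"],cv2.COLOR_RGB2HSV)
    d=min(D[c]["cover"],key=lambda d:np.hypot(*(np.array(d["centre"])-cen)))
    m=cv2.morphologyEx(d["mask"].astype(np.uint8),cv2.MORPH_CLOSE,np.ones((3,3)))
    blue=cv2.inRange(hsv,(100,90,30),(130,255,255))>0
    box_=np.zeros((420,560),bool); box_[int(cen[1])-45:int(cen[1])+45,int(cen[0])-45:int(cen[0])+45]=1
    if c=="side": box_[308:, :]=0
    print(c,"blue",int((blue&box_).sum()))
    obs.append((f,m.astype(float)))
def cost(p,parts=COVER2):
    Rm=R.from_euler('z',p[2]); t=np.array([p[0],p[1],0])
    return sum(((hull(f,parts,Rm,t,4)-m)**2).sum()/m.sum() for f,m in obs)
p0=[.517,-.303,np.arctan2(-.0536,.128)]
r=minimize(cost,p0,method="Nelder-Mead",options=dict(initial_simplex=np.array(p0)+np.array([[0,0,0],[.006,0,0],[0,.006,0],[0,0,.08]]),xatol=2e-4,fatol=1e-4))
print(r.x,r.fun,cost(p0))
for i in range(2):
    o=obs; obs=[o[i]]; q=minimize(cost,p0,method="Nelder-Mead",options=dict(initial_simplex=np.array(p0)+np.array([[0,0,0],[.006,0,0],[0,.006,0],[0,0,.08]]))); print(i,q.x,q.fun); obs=o
np.save("cover.npy",r.x)
# ledge
for c in("side","top"):
    f=D[c]["f"]; im=f["img"]
    for nm,reg,s in(("g",(slice(150,250),slice(205,320)) if c=="side" else (slice(140,265),slice(190,290)),6 ),("c",(slice(255,315),slice(255,335)) if c=="side" else (slice(170,255),slice(310,385)),7)):
        ov=cv2.resize(im[reg],None,fx=s,fy=s,interpolation=cv2.INTER_CUBIC)[:,:,::-1].copy()
        if nm=="c":
            for b in COVER2:
                h=cv2.convexHull(proj(f,R.from_euler('z',r.x[2]).apply(b)+[r.x[0],r.x[1],0]).astype(np.float32))[:,0]
                cv2.polylines(ov,[((h-[reg[1].start,reg[0].start]+.5)*s).astype(np.int32)],True,(0,255,255),1)
        cv2.imwrite(f"pics/{c}_{nm}1.png",ov)
```

```text
side blue 1051
top blue 1644
[ 0.52067723 -0.30048293 -0.43068417] 0.084924277852439 0.20065516026760602
0 [ 0.52251227 -0.29879589 -0.43802554] 0.02368427904952701
1 [ 0.52022517 -0.30263066 -0.43667782] 0.024859543173730025
```

View pics/side_g1.png

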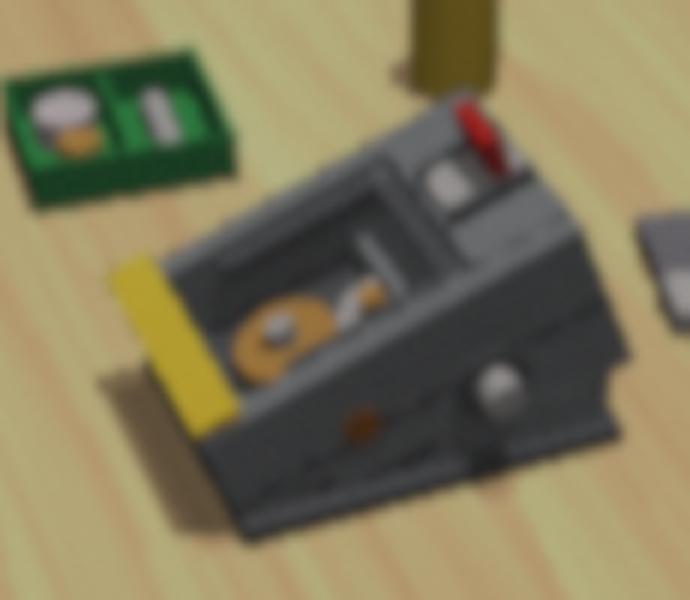

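View pics/top_g1.png

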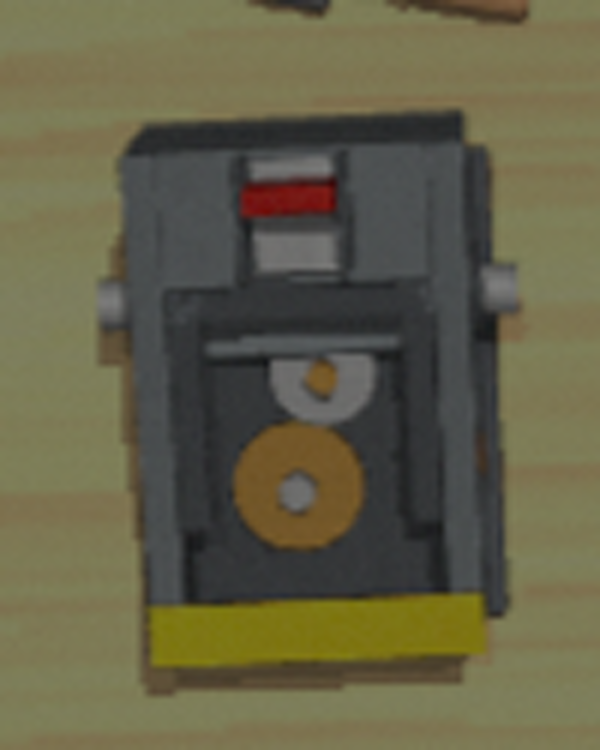

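View pics/top_c1.png

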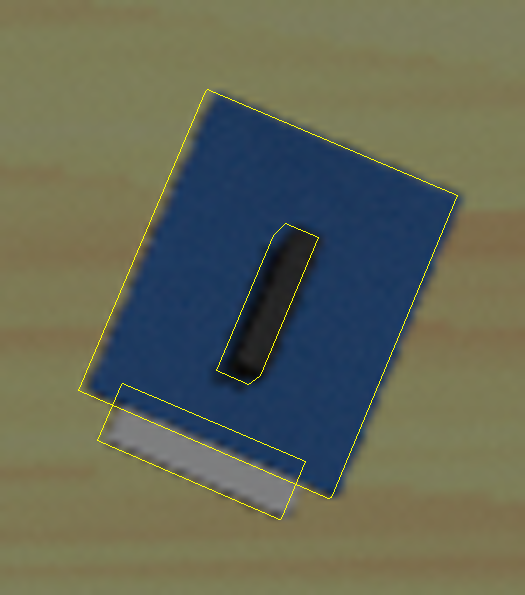

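View pics/side_c1.png

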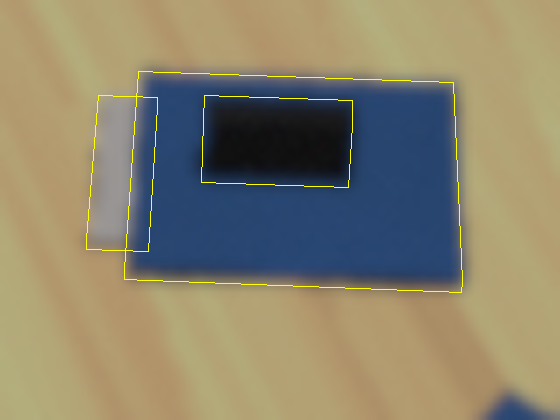

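Run:
```python
from h import *
import pickle
D=pickle.load(open("d.pkl","rb"))
H=np.array([[14,75,15],[14,-75,15],[-14,-75,15],[-14,75,15],[216,75,6],[216,-75,6]])/1000.
px={"top":(np.array([[152,606],[483,595],[484,653],[152,665],[125,155],[463,146]]),(190,140)),
"side":(np.array([[150,252],[240,408],[195,437],[112,275],[462,90],[583,232]]),(205,150))}
px={c:(a+.5)/6-.5+np.array(o) for c,(a,o) in px.items()}
def res(p,cs):
    return np.concatenate([(proj(D[c]["f"],Rhatch(p[2]).apply(H)+[p[0],p[1],.07])-px[c]).ravel() for c in cs])
for cs in (["top"],["side"],["top","side"]):
    r=least_squares(res,[.436,0,-.03],args=(cs,),loss="soft_l1"); print(cs,r.x.round(4)); print(res(r.x,cs).reshape(-1,2).round(1).tolist())
p=r.x; np.save("hatch.npy",p)
for c in D:
    f=D[c]["f"]; o=np.array((190,140) if c=="top" else (205,150)); ov=cv2.imread(f"pics/{c}_g1.png")
    for b in [box(-14,14,-75,75,9,15),box(194,206,-20,20,13,42),box(0,156,-59,59,0,0),box(156,216,-75,75,6,6)]:
        h=cv2.convexHull(proj(f,Rhatch(p[2]).apply(b)+[p[0],p[1],.07]).astype(np.float32))[:,0]
        cv2.polylines(ov,[((h-o+.5)*6-.5).astype(np.int32)],True,(255,255,0),1)
    cv2.imwrite(f"pics/{c}_g2.png",ov)
```

```text
['top'] [ 0.4387 -0.0084  0.015 ]
[[-0.8, 0.2], [0.2, 0.0], [0.4, 0.4], [-0.2, 0.4], [-0.5, -0.3], [0.7, -0.8]]
['side'] [ 0.4405 -0.0073  0.0167]
[[-0.2, -0.1], [0.1, 0.3], [-0.4, -0.0], [-1.3, 0.2], [1.3, -0.4], [0.5, -0.4]]
['top', 'side'] [ 0.4393 -0.0082  0.0163]
[[-0.8, -0.0], [0.2, -0.2], [0.4, 0.2], [-0.2, 0.2], [-0.7, -0.5], [0.6, -1.1], [-0.5, 0.2], [-0.2, 0.6], [-0.7, 0.3], [-1.6, 0.5], [1.1, -0.2], [0.2, -0.1]]
```

View overlays.

View pics/side_g2.png

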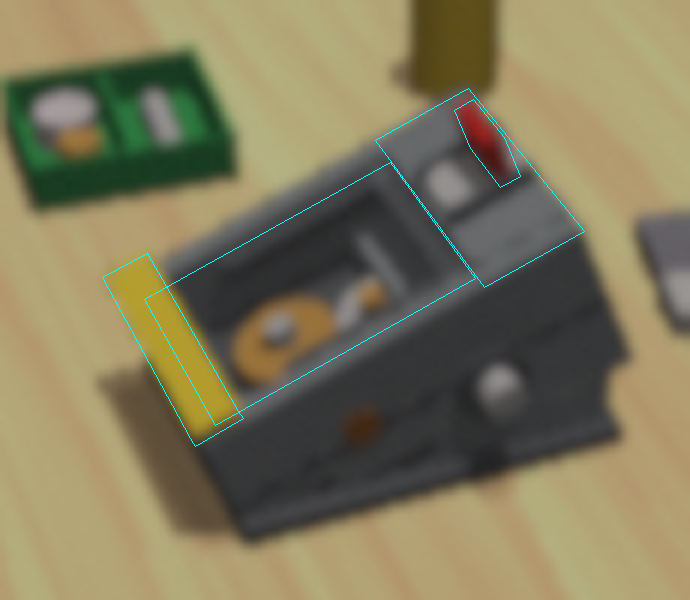

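View pics/top_g2.png

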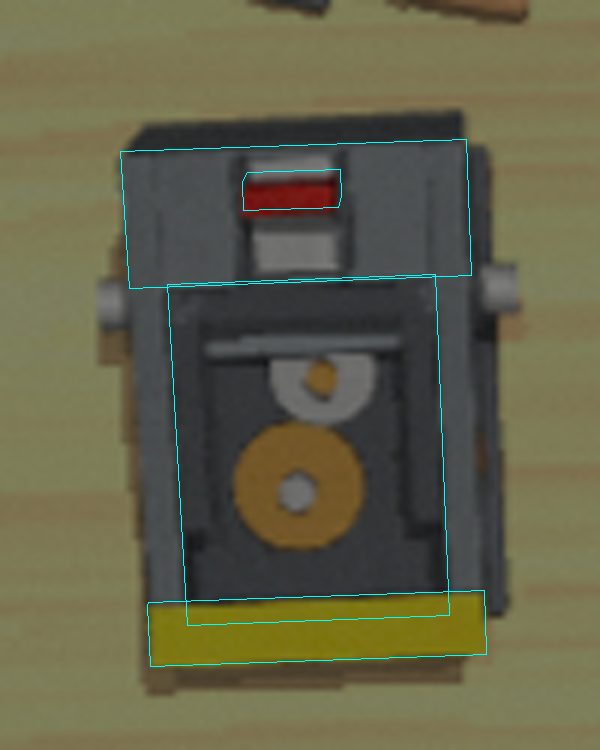

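The cover fits at (0.521,−0.3005), yaw −0.436. The hatch fits at (0.4395,−0.008), yaw 0.016, and the cameras agree to 2–4 mm. Next I'll check reachability, then grasp.

```bash
cat >> h.py <<'E'
HP=np.array([.4393,-.0080,.07]); HY=0.0155
HR=Rhatch(HY)
def tool_R(Rc,flip): 
    M=Rc.as_matrix(); s=-1 if flip else 1
    return R.from_matrix(np.c_[s*M[:,1],s*M[:,0],-M[:,2]])
GX=0.0; GZ=.010   # TCP in cover frame
def cover_pose(xl,zl,a,y=0.):
    """lip end point hatch (xl,y,zl) mm, tip a deg -> Rc, origin world"""
    Rc=HR*R.from_euler('y',-np.radians(a))
    o=HP+HR.apply(np.array([xl,y,zl])/1000)+Rc.apply([.075,0,0])
    return Rc,o
def tcp_for(xl,zl,a,y=0.,flip=False,gx=None,gz=None):
    Rc,o=cover_pose(xl,zl,a,y)
    return o+Rc.apply([GX if gx is None else gx,0,GZ if gz is None else gz]), tool_R(Rc,flip).as_rotvec()
def zlim(xl,a):
    a=np.radians(a); s=(14-xl+6*np.sin(a))/np.cos(a)
    return -(45-xl)*np.tan(a), 9-6*np.cos(a)-s*np.sin(a)
E
python3 - <<'E'
from h import *
Rc=R.from_euler('z',-.4365); o=np.array([.521,-.3005,0])
for flip in(0,1):
    rv=tool_R(Rc,flip).as_rotvec()
    print(flip,[None if q is None else np.round(q,2).tolist() for q in (ik(o+[0,0,.3],rv),ik(o+[0,0,.010],rv))])
    for xl,zl,a in((3+60*.94,-7+60*.342,20),(3,-7,20),(3,-3,10),(3,0,0)):
        p,rv=tcp_for(xl,zl,a,flip=flip); q=ik(p,rv); print(p.round(3),zlim(xl,a),None if q is None else np.round(q,2))
E
```

```text
0 [[-0.65, 0.39, 0.08, 1.26, 0.0, -0.21], [-0.65, 0.64, -0.31, 0.62, 0.0, -0.21]]
[ 0.542 -0.006  0.159] (np.float64(5.241171373433313), np.float64(19.139182000830115)) [-0.24  0.07 -1.07 -0.25  0.16 -0.2 ]
[ 0.496 -0.007  0.12 ] (np.float64(-15.286749839180498), np.float64(-1.3887392117836983)) [-0.28  0.1  -1.22 -0.43  0.19 -0.23]
[ 0.503 -0.007  0.114] (np.float64(-7.405733189755529), np.float64(0.967843540892416)) [-0.24  0.11 -1.03 -0.08  0.13 -0.22]
[ 0.509 -0.007  0.106] (np.float64(-0.0), np.float64(3.0)) [-0.2   0.18 -0.85  0.2   0.07 -0.21]
1 [[-0.65, 0.39, 0.08, 1.26, 0.0, 2.93], [-0.65, 0.64, -0.31, 0.62, 0.0, 2.93]]
[ 0.542 -0.006  0.159] (np.float64(5.241171373433313), np.float64(19.139182000830115)) [-0.24  0.07 -1.07 -0.25  0.16  2.94]
[ 0.496 -0.007  0.12 ] (np.float64(-15.286749839180498), np.float64(-1.3887392117836983)) [-0.28  0.1  -1.22 -0.43  0.19  2.91]
[ 0.503 -0.007  0.114] (np.float64(-7.405733189755529), np.float64(0.967843540892416)) [-0.24  0.11 -1.03 -0.08  0.13  2.92]
[ 0.509 -0.007  0.106] (np.float64(-0.0), np.float64(3.0)) [-0.2   0.18 -0.85  0.2   0.07  2.94]
```

Run:
```python
from h import *
Rc=R.from_euler('z',-.4365); o=np.array([.521,-.3005,0]); rv=tool_R(Rc,0).as_rotvec()
movep(o+[0,0,.30],rv); print(get_state()["clock"])
movep(o+[0,0,.09],rv)
for c,reg in(("side",(slice(225,325),slice(235,355))),("top",(slice(150,260),slice(300,400)))):
    f=grab_frame(c); cv2.imwrite(f"pics/{c}_pre.png",cv2.resize(f["img"][reg],None,fx=5,fy=5,interpolation=cv2.INTER_CUBIC)[:,:,::-1])
s=get_state(); print(s["clock"],s["position"],s["contact_force"])
```

```text
5.1333
6.0833 [ 0.52278243 -0.30166914  0.09225956] [-0.29495908 -0.73136398  0.37744362]
```

View pics/side_pre.png

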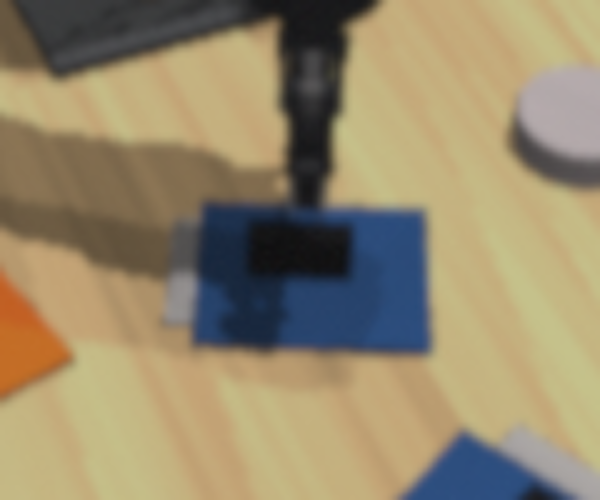

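The gripper (finger tip about (308,200) in the zoomed view) stands over the black fin (300,250), aligned with it. Going down to grip.

Run:
```python
from h import *
o=np.array([.521,-.3005,0])
print(move_l(o+[0,0,.010],0.1,until_force=15)); sleep(.2)
s=get_state(); print(s["clock"],s["position"],s["contact_force"])
grab(90); s=get_state(); print(s["clock"],s["position"],s["contact_force"],s["finger_gap"])
move_l(o+[0,0,.22],0.2); sleep(.2)
for c,reg in(("side",(slice(150,300),slice(220,400))),("top",(slice(150,290),slice(280,430)))):
    f=grab_frame(c); cv2.imwrite(f"pics/{c}_lift.png",cv2.resize(f["img"][reg],None,fx=4,fy=4,interpolation=cv2.INTER_CUBIC)[:,:,::-1])
s=get_state(); print(s["clock"],s["position"],s["contact_force"],s["wrist_torque"],s["finger_gap"])
```

```text
False
7.2333 [ 0.52148951 -0.30087486  0.01075329] [ 0.10003044  0.52564459 -0.1040624 ]
7.8917 [ 0.52099017 -0.30071376  0.01023378] [-0.46273076 -1.4458339   2.03075483] 0.15054688783049355
9.3917 [ 0.52072539 -0.30030806  0.21925938] [-0.01354529  0.47647003 -4.07213279] [-0.0196391   0.002397    0.00670599] 0.14963138163218703
```

View pics/side_lift.png

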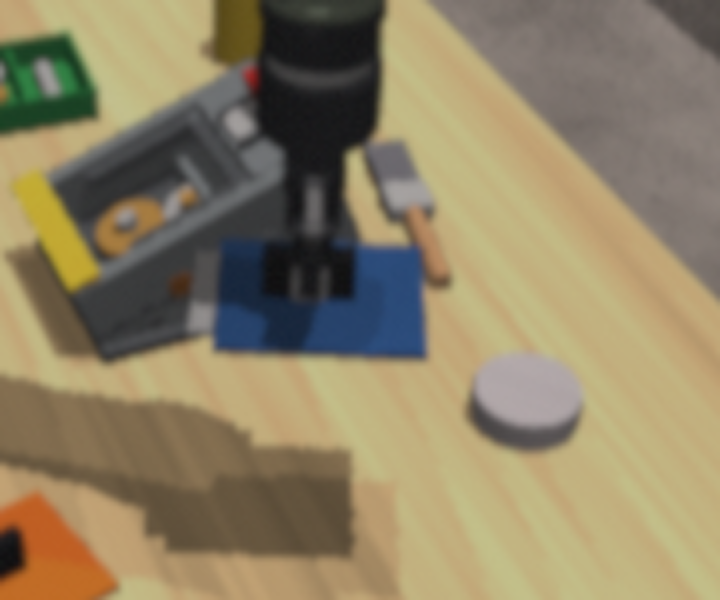

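View pics/top_lift.png

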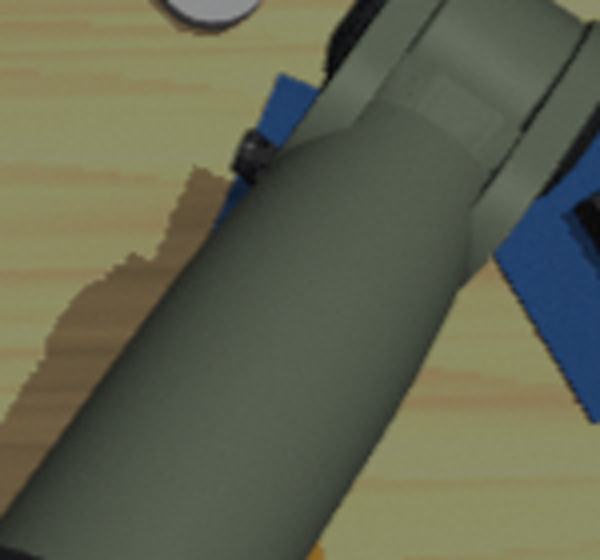

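Run:
```python
from h import *
a=18; d=55; ca,sa=np.cos(np.radians(a)),np.sin(np.radians(a))
p,rv=tcp_for(4+d*ca,-7+d*sa,a)
movep(p+[0,0,.09],rv); s=get_state(); print(s["clock"],s["position"]-p)
move_l(p,0.15); sleep(.4)
s=get_state(); print(s["clock"],s["position"]-p,(R.from_rotvec(s["eef_rot"])*R.from_rotvec(rv).inv()).as_rotvec(),s["contact_force"],s["finger_gap"])
for c in("side","top"):
    reg=(slice(120,260),slice(200,330)) if c=="side" else (slice(130,270),slice(180,310))
    f=grab_frame(c); ov=cv2.resize(f["img"][reg],None,fx=4,fy=4,interpolation=cv2.INTER_CUBIC)[:,:,::-1].copy()
    Rc,o=cover_pose(4+d*ca,-7+d*sa,a); 
    for b in COVER2:
        h=cv2.convexHull(proj(f,Rc.apply(b)+o).astype(np.float32))[:,0]
        cv2.polylines(ov,[((h-[reg[1].start,reg[0].start]+.5)*4-.5).astype(np.int32)],True,(0,255,255),1)
    cv2.imwrite(f"pics/{c}_ins0.png",ov)
```

```text
10.525 [ 0.00088833 -0.00086252  0.09079955]
11.675 [ 2.59437909e-04 -9.54963580e-06  5.91126150e-04] [-2.19621788e-04 -9.87978122e-04  6.86539186e-05] [ 0.04045887  0.07451404 -4.98131302] 0.1519288278929799
```

View pics/side_ins0.png

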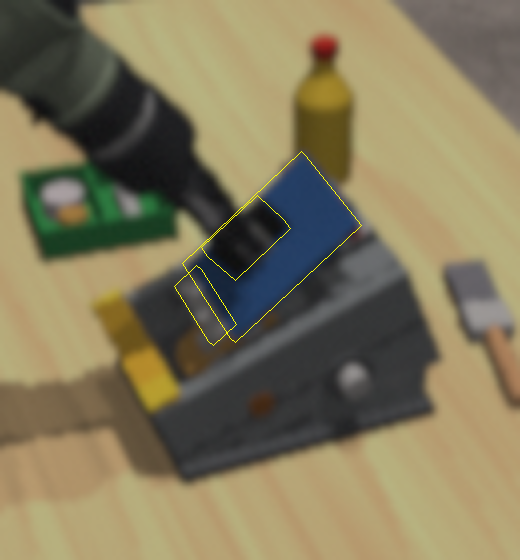

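View pics/top_ins0.png

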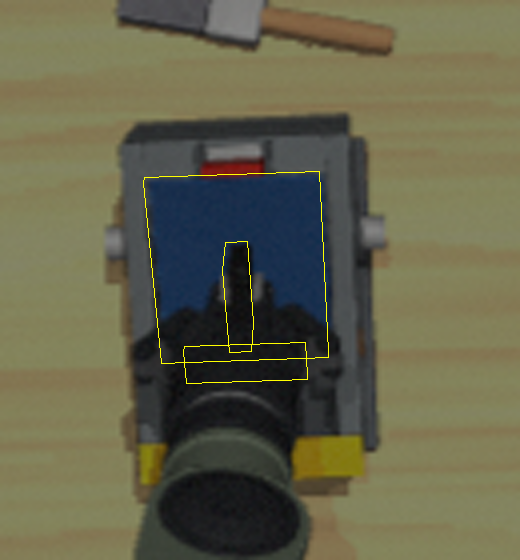

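The cover matches its predicted outline to within about 1 px in both views. It is tipped over the opening, clear of ledge and bolt. I'll slide the lip in and feel for the end wall.

```bash
cat >> h.py <<'E'
def st(p=None,m=""):
    s=get_state(); print(m,round(s["clock"],2),"err(hatch mm)",None if p is None else (HR.inv().apply(s["position"]-p)*1000).round(2),"F(hatch)",HR.inv().apply(s["contact_force"]).round(1),"M",s["wrist_torque"].round(2),"gap",round(s["finger_gap"],3)); return s
E
python3 - <<'E'
from h import *
a=18
p,rv=tcp_for(4,-7,a)
print(move_l(p,0.06,until_force=10)); sleep(.2)
s=st(p,"in")
if np.linalg.norm(s["position"]-p)<.003:
    p2,_=tcp_for(-4,-7,a)
    print(move_l(p2,0.02,until_force=8)); sleep(.1); st(p2,"wall")
for c in("side","top"):
    reg=(slice(120,260),slice(200,330)) if c=="side" else (slice(130,270),slice(180,310))
    f=grab_frame(c); ov=cv2.resize(f["img"][reg],None,fx=4,fy=4,interpolation=cv2.INTER_CUBIC)[:,:,::-1]
    cv2.imwrite(f"pics/{c}_ins1.png",ov)
E
```

```text
False
in 13.04 err(hatch mm) [ 0.54 -0.07  0.19] F(hatch) [-2.3  0.3 -3. ] M [-0.06  1.17 -0.02] gap 0.149
True
wall 13.53 err(hatch mm) [5.   0.03 1.07] F(hatch) [ 4.1  1.1 -3.6] M [ 0.08 -0.01  0.15] gap 0.153
```

View pics/side_ins1.png

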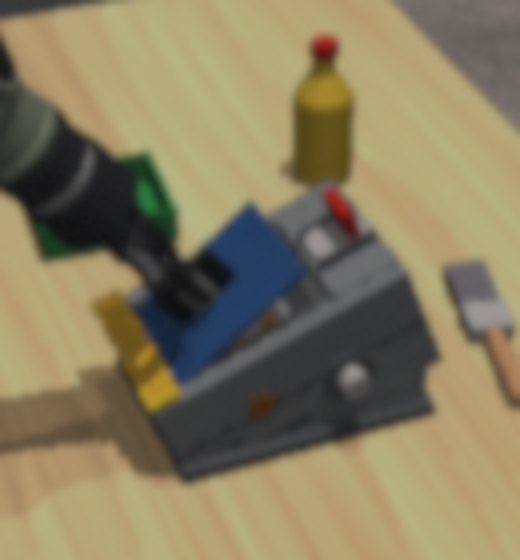

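The lip is under the ledge; the wall touched at nominal 1 mm, so I'll run 4 mm nominal (about 3 mm of true play). Swinging it shut.

Run:
```python
from h import *
for a in (18,14,10,7,4,2):
    lo,hi=zlim(3,a); zl=.5*(lo+hi) if a>2 else 0.2
    p,rv=tcp_for(4,zl,a)
    r=move_l(p,0.03,rot=rv,until_force=15); s=st(p,f"a{a} {r} zl{zl:.1f}")
    if r: break
else:
    p,rv=tcp_for(4,0.3,0); r=move_l(p,0.02,rot=rv,until_force=10); sleep(.2); st(p,f"a0 {r}")
for c in("side","top"):
    reg=(slice(120,260),slice(200,330)) if c=="side" else (slice(130,270),slice(180,310))
    f=grab_frame(c); ov=cv2.resize(f["img"][reg],None,fx=4,fy=4,interpolation=cv2.INTER_CUBIC)[:,:,::-1]
    cv2.imwrite(f"pics/{c}_ins2.png",ov)
```

```text
a18 False zl-7.3 13.95 err(hatch mm) [-1.4   0.26 -0.53] F(hatch) [-2.8  0.1 -3.6] M [-0.03  1.2  -0.  ] gap 0.146
a14 False zl-5.2 14.22 err(hatch mm) [ 0.65 -0.02  0.12] F(hatch) [-1.2 -0.3 -4.5] M [-0.08  1.09 -0.02] gap 0.15
a10 False zl-3.2 14.48 err(hatch mm) [-0.54  0.15 -0.3 ] F(hatch) [-1.7  0.7 -5. ] M [ 0.01  0.99 -0.01] gap 0.152
a7 False zl-1.8 14.73 err(hatch mm) [-1.25  0.25 -0.47] F(hatch) [-2.2  0.3 -3.9] M [-0.    0.91  0.03] gap 0.151
a4 False zl-0.4 14.98 err(hatch mm) [-1.11  0.21 -0.43] F(hatch) [-1.8  1.  -4.1] M [-0.04  0.76  0.05] gap 0.151
a2 False zl0.2 15.23 err(hatch mm) [-1.21  0.19 -0.36] F(hatch) [-2.2 -0.3 -3.3] M [ 0.    0.72 -0.03] gap 0.147
a0 True 15.64 err(hatch mm) [-4.01  0.65  0.17] F(hatch) [-0.8 -0.3  6.1] M [ 0.07  0.11 -0.03] gap 0.15
```

View pics/side_ins2.png

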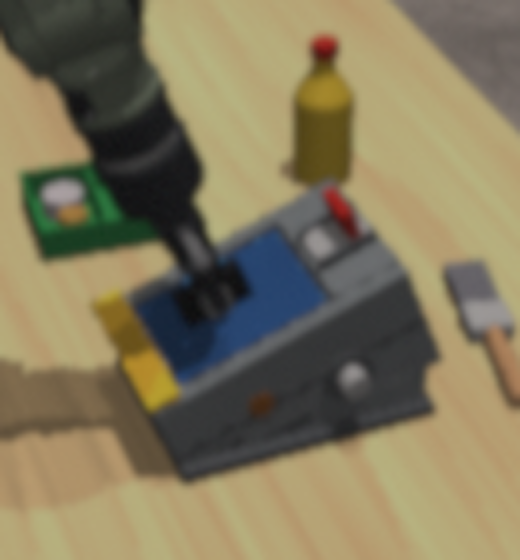

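View pics/top_ins2.png

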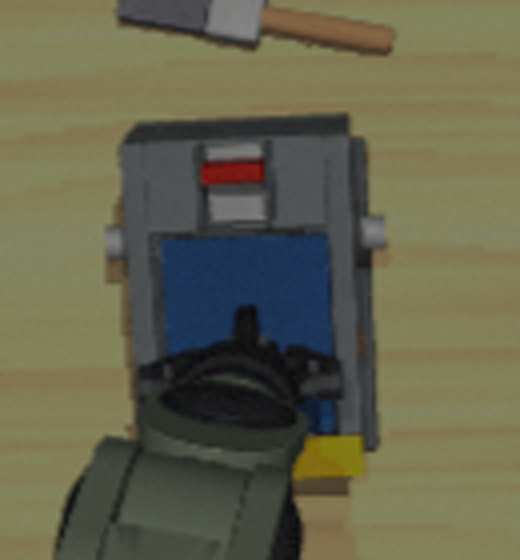

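```bash
cat >> h.py <<'E'
def implied():
    s=get_state(); Rt=R.from_rotvec(s["eef_rot"]).as_matrix(); Rc=R.from_matrix(np.c_[Rt[:,1],Rt[:,0],-Rt[:,2]])
    o=s["position"]-Rc.apply([GX,0,GZ]); 
    loc=lambda v:(HR.inv().apply(o+Rc.apply(v)-HP)*1000).round(2)
    print("lip",loc([-.075,0,0]),"top",loc([.075,0,0]),"rel rot deg",np.degrees((HR.inv()*Rc).as_rotvec()).round(2))
E
python3 - <<'E'
from h import *
st(); implied()
E
```

```text
15.74 err(hatch mm) None F(hatch) [ 0.8 -1.1  6.1] M [0.05 0.08 0.  ] gap 0.15
lip [-0.06  0.74  0.84] top [1.4994e+02 5.9000e-01 1.1000e-01] rel rot deg [ 0.04  0.28 -0.06]
```

Run:
```python
from h import *
let_go(); s=st(None,"rel")
p=s["position"]+HR.apply([0,0,.07]); move_l(p,0.15)
q=p+np.array([-.03,0,.13]); 
# park beside for a view: up and left of hatch
movep(np.array([.40,.22,.33]),s["eef_rot"]); st(None,"parked")
for c in("side","top"):
    reg=(slice(130,260),slice(200,330)) if c=="side" else (slice(130,270),slice(180,310))
    f=grab_frame(c); ov=cv2.resize(f["img"][reg],None,fx=4,fy=4,interpolation=cv2.INTER_CUBIC)[:,:,::-1].copy()
    cv2.imwrite(f"pics/{c}_shut.png",ov)
    Rc,o=cover_pose(3,0,0)
    for b in COVER:
        h=cv2.convexHull(proj(f,Rc.apply(b)+o).astype(np.float32))[:,0]
        cv2.polylines(ov,[((h-[reg[1].start,reg[0].start]+.5)*4-.5).astype(np.int32)],True,(0,255,255),1)
    cv2.imwrite(f"pics/{c}_shuto.png",ov)
```

```text
rel 16.44 err(hatch mm) None F(hatch) [0.5 0.2 0.1] M [ 0.01  0.31 -0.05] gap 0.997
parked 18.18 err(hatch mm) None F(hatch) [ 0.1  0.4 -1.5] M [-0.01  0.32  0.01] gap 1.003
```

View pics/side_shuto.png

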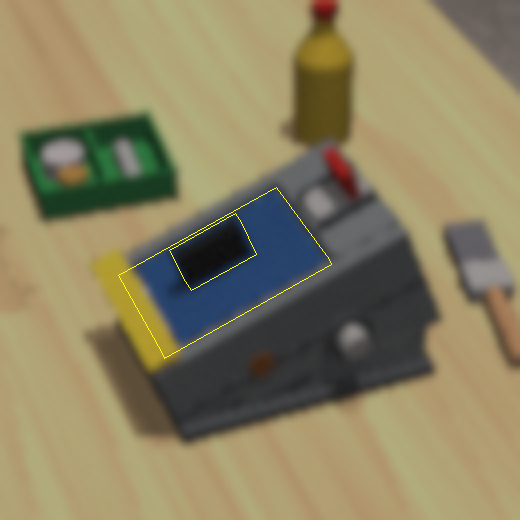

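View pics/top_shuto.png

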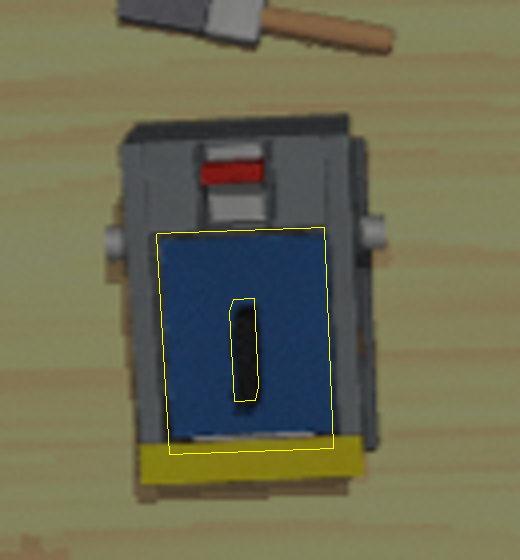

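View pics/side_shut.png

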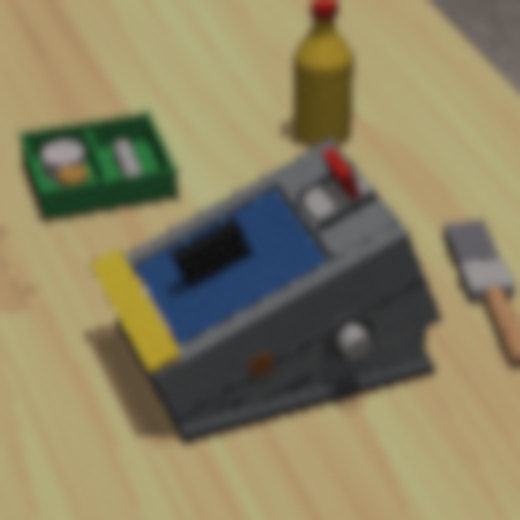

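The cover lies shut: the blue plate fills the frame, top edge at (245,234) in the top view, with a thin lip sliver visible at the ledge, (255,437). Next I'll press lightly near the top edge to check it's seated, then do the bolt.

Run:
```python
from h import *
M=HR.as_matrix()
rv=R.from_matrix(np.c_[M[:,1],M[:,0],-M[:,2]]).as_rotvec()
H=lambda x,y,z:HP+HR.apply(np.array([x,y,z])/1000)
# reach checks of bolt grasp
for s in(1,-1):
    r2=R.from_matrix(np.c_[s*M[:,0],-s*M[:,1],-M[:,2]]).as_rotvec()
    print(s,[None if (q:=ik(H(x,0,z),r2)) is None else q.round(2) for x,z in((199,90),(199,18),(170,18))])
grab(30)
movep(H(130,0,40),rv)
t=move_l(H(130,0,2),0.03,until_force=8); s=get_state()
print(t,"contact at hatch",(HR.inv().apply(s["position"]-HP)*1000).round(2)); st()
move_l(H(130,0,95),.2); st()
```

```text
1 [array([-0.16,  0.18, -0.49,  0.56,  0.06,  1.4 ]), array([-0.16,  0.29, -0.53,  0.41,  0.06,  1.41]), array([-0.17,  0.26, -0.61,  0.36,  0.06,  1.4 ])]
-1 [array([-0.16,  0.18, -0.49,  0.56,  0.06, -1.74]), array([-0.16,  0.29, -0.53,  0.41,  0.06, -1.73]), array([-0.17,  0.26, -0.61,  0.36,  0.06, -1.74])]
True contact at hatch [ 1.2973e+02 -1.0000e-02  6.3500e+00]
 21.29 err(hatch mm) None F(hatch) [-0.   0.8  7.2] M [-0.02  0.39 -0.01] gap 0.001
 21.88 err(hatch mm) None F(hatch) [-0.2 -0.1 -0.2] M [-0.02  0.4   0.03] gap 0.003
```

The press met the cover's top face at hatch z 6.35 mm (6 expected), so it is flush. Now the bolt.

Run:
```python
from h import *
M=HR.as_matrix(); r2=R.from_matrix(np.c_[M[:,0],-M[:,1],-M[:,2]]).as_rotvec()
H=lambda x,y,z:HP+HR.apply(np.array([x,y,z])/1000)
loc=lambda:(HR.inv().apply(get_state()["position"]-HP)*1000).round(2)
let_go(); movep(H(200,0,95),r2); print(move_l(H(200,0,18),.12,until_force=12)); sleep(.2); st(H(200,0,18))
grab(30); st(H(200,0,18),"grip")
t=move_l(H(167,0,18),.03,until_force=18); sleep(.2); print(t,loc()); st(None,"slid")
for c in("side","top"):
    reg=(slice(130,260),slice(200,330)) if c=="side" else (slice(130,270),slice(180,310))
    f=grab_frame(c); cv2.imwrite(f"pics/{c}_bolt.png",cv2.resize(f["img"][reg],None,fx=4,fy=4,interpolation=cv2.INTER_CUBIC)[:,:,::-1])
```

```text
False
 25.08 err(hatch mm) [ 0.79 -0.08  0.83] F(hatch) [ 0.1 -0.4  0.1] M [-0.01  0.35 -0.01] gap 1.0
grip 25.74 err(hatch mm) [-0.78 -0.01  0.06] F(hatch) [-4.1 -0.8  4.8] M [-0.1   0.93  0.11] gap 0.138
True [171.21  -0.22  18.12]
slid 26.9 err(hatch mm) None F(hatch) [ 0.8 -0.9  2. ] M [0.02 0.35 0.15] gap 0.136
```

View pics/side_bolt.png

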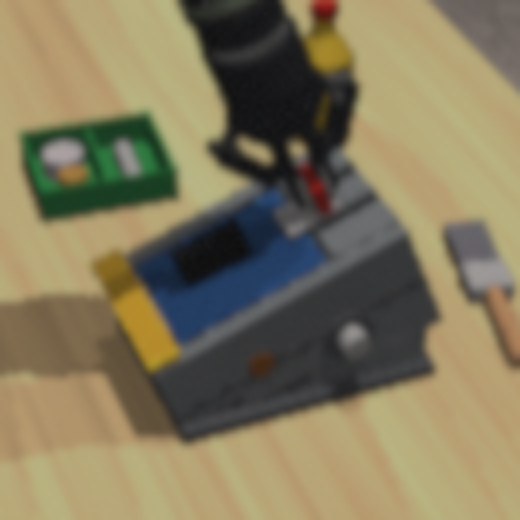

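The hand stopped at 171 mm (fin about home, 172 expected), with the bolt over the cover's edge at (295,215). I'll push again, harder, to confirm the end stop.

Run:
```python
from h import *
M=HR.as_matrix(); r2=R.from_matrix(np.c_[M[:,0],-M[:,1],-M[:,2]]).as_rotvec()
H=lambda x,y,z:HP+HR.apply(np.array([x,y,z])/1000)
loc=lambda:(HR.inv().apply(get_state()["position"]-HP)*1000).round(2)
grab(70); st(None,"regrip"); print(loc())
t=move_l(H(163,0,18),.02,until_force=25); print(t,loc()); st(None,"push"); sleep(.2); print(loc())
let_go(); sleep(.1); st(None,"open")
move_l(H(171,0,100),.15); movep(np.array([.40,.22,.33]),r2); sleep(.2); st(None,"parked")
for c in("side","top"):
    reg=(slice(130,260),slice(200,330)) if c=="side" else (slice(130,270),slice(180,310))
    f=grab_frame(c); ov=cv2.resize(f["img"][reg],None,fx=4,fy=4,interpolation=cv2.INTER_CUBIC)[:,:,::-1].copy()
    cv2.imwrite(f"pics/{c}_end.png",f["img"][:,:,::-1])
    b=box(166,178,-20,20,13,42); h=cv2.convexHull(proj(f,HR.apply(b)+HP).astype(np.float32))[:,0]
    cv2.imwrite(f"pics/{c}_endz0.png",ov)
    cv2.polylines(ov,[((h-[reg[1].start,reg[0].start]+.5)*4-.5).astype(np.int32)],True,(255,255,0),1)
    cv2.imwrite(f"pics/{c}_endz.png",ov)
    print(c,[(np.round(d["centre"],1).tolist(),round(d["score"],2), (HR.inv().apply(atz(f,d["centre"],HP[2]+.172*np.sin(np.radians(20))+.042*np.cos(np.radians(20)))-HP)*1000).round(1)) for d in tip_of(c,"bolt_fin")])
```

```text
regrip 27.22 err(hatch mm) None F(hatch) [-0.7 -0.3  6.3] M [0.08 0.72 0.23] gap 0.123
[171.27  -0.21  18.2 ]
True [171.21  -0.21  18.28]
push 27.57 err(hatch mm) None F(hatch) [ 3.3  0.2 -1.8] M [-0.01  0.25  0.06] gap 0.119
[171.21  -0.2   18.3 ]
open 28.58 err(hatch mm) None F(hatch) [ 0.2  0.4 -0.8] M [0.01 0.39 0.01] gap 0.999
parked 30.62 err(hatch mm) None F(hatch) [ 0.2 -0.8 -0.1] M [-0.04  0.35 -0.  ] gap 1.001
side [([280.1, 173.3], 0.6, array([183.5,   1.9,  37.8]))]
top [([239.2, 185.7], 0.8, array([165.1,  -1.6,  44.5]))]
```

View pics/side_endz.png

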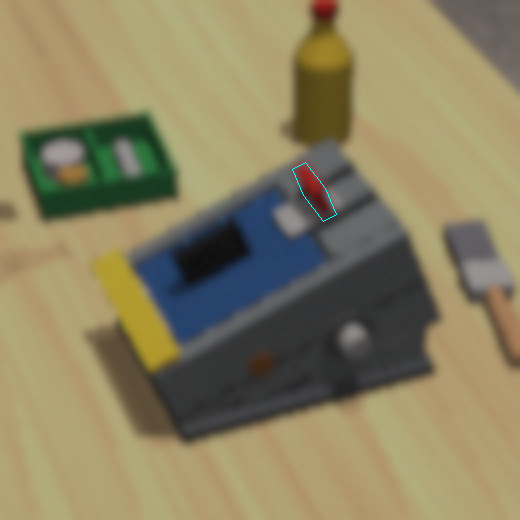

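View pics/top_endz.png

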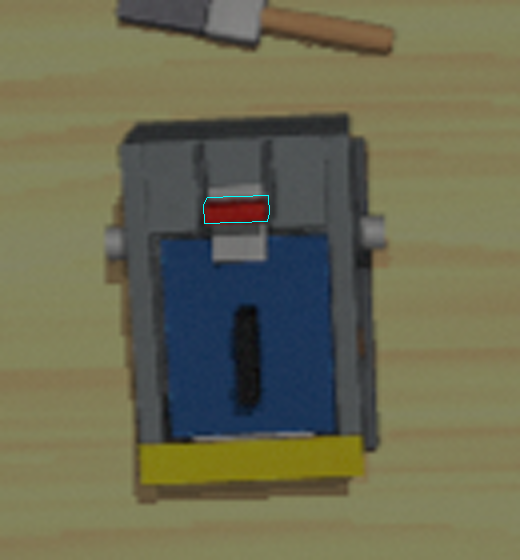

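View pics/top_end.png

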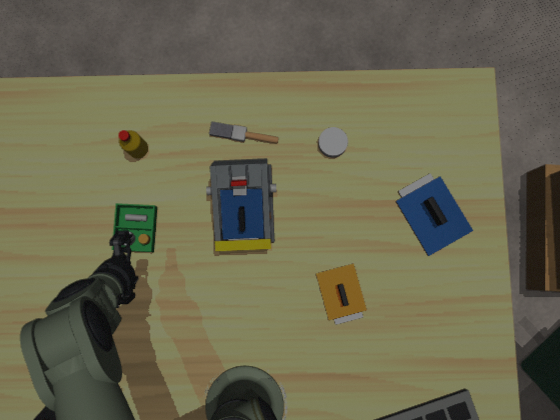

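Run:
```python
from h import *
M=HR.as_matrix(); r2=R.from_matrix(np.c_[M[:,0],-M[:,1],-M[:,2]]).as_rotvec()
H=lambda x,y,z:HP+HR.apply(np.array([x,y,z])/1000)
loc=lambda:(HR.inv().apply(get_state()["position"]-HP)*1000).round(2)
grab(30); movep(H(222,0,90),r2); print(move_l(H(222,0,27),.15,until_force=10)); 
print(move_l(H(198,0,27),.08,until_force=12),loc()); st()
t=move_l(H(170,0,27),.03,until_force=18); print(t,loc()); st(None,"push"); 
move_l(H(222,0,27),.12); move_l(H(222,0,100),.2); movep(np.array([.40,.22,.33]),r2); sleep(.2); st(None,"parked")
for c in("side","top"):
    reg=(slice(130,260),slice(200,330)) if c=="side" else (slice(130,270),slice(180,310))
    f=grab_frame(c); ov=cv2.resize(f["img"][reg],None,fx=4,fy=4,interpolation=cv2.INTER_CUBIC)[:,:,::-1].copy()
    cv2.imwrite(f"pics/{c}_end2.png",ov)
```

```text
False
False [ 1.9886e+02 -9.0000e-02  2.7880e+01]
 33.85 err(hatch mm) None F(hatch) [ 1.  -0.3 -0.1] M [-0.06  0.32  0.04] gap -0.0
True [ 1.9081e+02 -1.1000e-01  2.7810e+01]
push 34.4 err(hatch mm) None F(hatch) [2.7 0.3 1.1] M [ 0.05 -0.27  0.03] gap -0.004
parked 36.76 err(hatch mm) None F(hatch) [-0.   0.3  0.9] M [-0.04  0.27 -0.02] gap -0.003
```

View pics/top_end2.png

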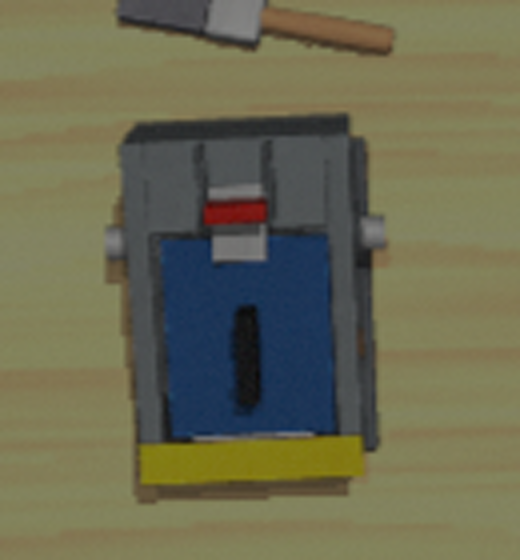

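The bolt is unchanged: red fin at (235,212), tip over the cover's top edge at (240,250). The cover is flush, the robot is clear, and the bystanders are in place. Handing in.

```bash
python3 -c "
from cell import *
sign_off(); print(get_state()['clock'])"
```

```text
the job is handed in; nothing more can be done
the job is handed in; nothing more can be done
```

The smaller blue cover is back on the hatch with its lip under the yellow ledge, shut flush, and the red-gripped bolt is slid home over its top edge. I let go of both, parked the arm clear, and handed in shortly after 37 s on the robot clock.

**Cover:** A light press near its top edge met it at hatch z 6.35 mm, against 6 expected. In the pictures it fills the frame, lying at the low end of its 6 mm play along the slope.

**Bolt:**
- The gripped slide travelled 28.0 mm, stopping at hatch x 171.2 mm (172 expected).
- A harder second push stopped at the same place, and a final push on the fin from behind left it unchanged in the pictures.

**Bystanders:** The tray, blank, oiler and brush had not visibly moved in the overhead picture taken after the slide; after the final push I only looked close in on the gearbox.

**Disagreements:**
- The point detector put the bolt fin at hatch x 183.5 mm from the side camera and 165 mm from the top one. I relied on the contact stops and the model outline drawn over the images, which fit within about 1 px.
- While closing, the cover ended about 4 mm further down the slope than commanded. That is about 1 mm past where I had felt the end wall, a difference I could not explain, but it is shut.

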